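# Press a bush home with the ratchet clamp, then unlock the clamp

### The arm

A 7-joint arm with a two-finger parallel gripper is mounted at the origin on the work surface. World frame = base frame: x ahead of the robot, y to its left, z up, the work surface at z = 0. Lengths are in m, angles in rad, forces in N, time in s.
With the tool pointing down it reaches from about 0.4 to 0.925 m from the base axis. Payload 5.6 kg.
Tool frame: the origin (TCP) lies at the very end of the fingers, on their centre line; the grasp point (between the pads) lies 19 mm behind it; z points along the fingers, y is the direction in which the jaws open and shut (so a half turn about z gives the same grasp; the last joint's range is limited). The gripper opens to 85 mm and grips with 20 to 120 N. Pads are 22 mm wide; open, the fingers measure 114 mm over their backs; the gripper's body (76 mm by 85 mm) begins 54 mm behind the grasp point. The pads swing forward as they close: fully open they stand 13 mm farther back than shut.
Start: joints at [1.239, 0.468, -0.012, 1.603, 0.006, 1.071, -0.056], TCP at [0.185, -0.623, 0.207] pointing down, gripper open.
Joint ranges: [-2.53, 2.53], [-0.31, 2.02], [-1.57, 1.55], [0.28, 2.44], [-1.29, 4.43], [0.15, 1.84], [-2.92, 2.92]. Speed limits (rad/s): [2.57, 2.57, 3.14, 3.14, 3.14, 3.14, 3.14].

### API

Orientations are given as a unit quaternion [w, x, y, z].
In Python, from station import robot gives the robot as it stands. The module is installed in compiled form; this text tells all that it offers.
- The arm moves only by the tool arm_command, never from a script. Its argument "plan" is one flat list of numbers, 6 for each row, row after row: the shift along the tool's x, y, z as a fraction of full scale, then the turn, a rotation vector about the tool's x, y, z as a fraction of full scale. A call has 1 to 20 rows; each row shifts and turns the commanded pose from where the row before left it, along the tool's axes as they then stand; what a row does not reach is not made up. Full scale, the value 1, is 2.5 cm for a shift and 5 degrees for a turn. A row lasts 1/8 s, in which the tool goes at most 62.5 mm and 10.7 degrees, less where a joint would pass 70% of its speed; a pose out of reach is approached as far as the arm can. A call with a number of a shift or a turn outside -1 to 1 is refused whole. A call with a gripper value outside its range is refused whole. "claw" is the gripper's target within -1 to 1 (shut at 1, half-way at 0, fully open at -1), set as the call begins (left out, the last holds). The fingers move at their own pace and stop on an object; "newtons" is the grip in N (left out, the last holds). Time passes only in rows, so rows that do not move let the fingers close. It gives the time, the measured TCP pose, the force and the opening at its end, in the units of the state.
- robot.read_state(): the state, without advancing time (a new reading comes with each control period).
- robot.snapshot(name): name is "scene" or "top"; returns (picture, depth): 400x640x3 uint8, red, green, blue; 400x640 float32, m along the optical axis (not along the pixel's ray), 0 where there is no reading.
- robot.calibration(name): a dict with "K" (3x3 intrinsics, pixels), "view" (4x4, takes a point from world to camera coordinates). Camera axes: x right, y down, z forward; pixel columns grow to the right and rows downward; lengths in m; the calibration is good to about 2 mm. A picture is of the moment at which its call begins. calibration takes no time and is no camera call.
- robot.job_done(): hands the job in, once; it reports no verdict.
Trained networks look in the newest picture that a camera, given by its name, has taken for a name from the list of things; names that differ only in an ending like _2 or _b are one class to them, and where a whole thing is asked for, a point or a joint stands for the part that bears it (a point fixed in the world has none). Each returns a list of dicts, best first, with "conf" (0 to 1); they miss things now and then, are a little off and sometimes report something else, mostly with a low value. They report only what shows in the picture. A call takes as long as a camera call.
- robot.trace(query, camera): "mask" (400x640 bool, what is visible of it) and "bbox" ([left, top, width, height] in pixels, round what is visible of it).
- robot.pinpoint(query, camera): "centre" ([column, row] in pixels: a listed point, or the origin of a listed thing).
The state is a dict: "time_s": time; "joints": joint angles; "joint_vel": joint speeds; "tau": joint torques, N m; "tool_pos": TCP position; "ee_rot": TCP orientation; "wrist_force": force on the tool from outside, world axes, zero at the start; "moment": the same for the moment, N m; "width": finger opening in m.
Only numpy, scipy, OpenCV 4.12 (cv2) and the standard library are available. Lean on these libraries where they do the work, as an engineer would, in place of code of your own. Each camera call takes 0.05 s, during which the arm holds its last target.

### The job

Squeeze the handles of the bench clamp together until the flanged bush is pressed fully home in its housing and the ratchet has caught with the nose still pressing firmly on the bush, but do not crush it with needless further teeth; take your hand off for a moment to see that the clamp holds by itself. Then press the moving handle down at its thumb rest to free the ratchet and let it swing fully open, with the bush still home. Be gentle with the handle (about 15 N is enough, 40 N is too much) and leave everything else on the bench where it is.

Things in the scene. Friction and masses are not known exactly. Their poses are not given: they have to be found in the camera images.
- pivot (a point): pivot axis of a level steel scissor clamp, 275 mm long, on a post with a grey foot plate (130 x 110 x 12 mm) bolted to the bench; 62 mm above the bench, mid-height of the arms. Axes of the clamp frame: -x from pivot to the two handles (roughly at the robot), +x to the jaws, +y to the moving handle's side, z up
- fixed_grip (a point): point on the centre line of the fixed handle's shank (bar 8 mm wide, 12 mm high), 122 mm from the pivot; the shank is parallel to the clamp's x, 12 mm to the -y side, and bolted down. A finger loop (55 x 37 mm) at its end, centred 187 mm from the pivot
- moving_grip (a point): point on the centre line of the moving handle's shank (8 mm wide, 12 mm high, 16 to 165 mm from the pivot), 122 mm from the pivot: push or pinch here. The shank is turned (0.27 - lever) rad clockwise (from above) from the clamp's x. Over both shanks here: 60 mm open, 28 mm at the stop. Free below (56 mm) and on the outside. Closing takes up to about 15 N
- thumb_rest (a point): centre of the top face of the ribbed thumb rest (24 mm along the handle, 18 mm across) on the moving handle, 151 mm from the pivot, 69 mm above the bench; a finger loop follows behind it. Pressed here, the handle yields downward on a spring from about 4 N on; the ratchet is free about 5 to 6 mm down (8 to 14 N); hard stop at 7.5 mm. Let go, it springs up; half pressed, it slips only a tooth or two
- pawl_tip (a point): lower edge of the spring pawl, 50 mm above the bench, between the shanks 90 mm from the pivot. The handle's upward rack teeth catch on it; it lifts as they pass. Pressing the handle down frees them. If the handle comes up with the rack still under the pawl it catches on the next tooth: keep it pressed while it swings, or is led, outward until lever is below 0.05
- lever (a joint): angle of the moving handle about the pivot, rad: 0 = open (a spring drives it there, 2 to 6 N at the grip), grows as the handles close, 0.27 = stop. The ratchet holds it at 0.080, 0.136, 0.191 or 0.247: go just past and ease off. The next tooth's ramp resists from about 0.01 past, then the handle jumps on
- housing_face (a point): centre of the bore in the front face (looking to clamp -y) of the aluminium housing (38 x 32 x 66 mm) in the jaws, 50 mm from the pivot on +x, 62 mm above the bench. The housing stands up to 1.7 mm nearer or farther along y from case to case, so the lever angle at which the bush comes home differs (0.13 to 0.21)
- bush (a joint): how far the brass flanged bush (flange 18 mm across, 3 mm thick, axis level along the clamp's y) is pressed into the housing, m: 0 to 0.001 at the start, 0.005 = home, flange flat on the housing. It slides stiffly (about 4 N) and stays where it is left
- nose (a joint): how far the spring-loaded round steel nose (14 mm) on the moving jaw is pushed back by the bush, m: 0 = free, 0.008 = stop; 3.5 N per mm. About 0.001 while the bush slides; once it is home, grows 0.05 m per rad of lever (2.8 mm a tooth). Locked firmly: 0.001 to 0.004, as the first tooth at which it exceeds 0.001 after home gives; above 0.0052 the bush is crushed
- handle: the moving handle (shank, ratchet rack, thumb rest, loop; 100 g); its origin is on the pivot axis at bench height
- spare_bush_mid (a point): bystander: loose plain brass bush, 22 mm across and 22 mm high, standing beside the clamp on the bench; point at its centre
- hex_nut: bystander: loose steel nut, 30 mm across, 12 mm high, lying beside the clamp; origin under its centre
- screwdriver: bystander: screwdriver with orange handle lying on the bench to the left
- spanner: bystander: steel spanner lying on the bench to the right
- tin: bystander: aluminium tin, 70 mm across, 70 mm high, on the left
- oil: bystander: white bottle, 50 mm across, 110 mm high, on the right
- shaft: bystander: steel motor shaft, 24 mm thick, 150 mm long, lying on the left

How it is judged:
On the way:
1. the bush is home and the clamp holds itself locked on it, nose pressing, with the robot off the handle (value of joint bush above 0.0042 m and value of joint nose above 0.0006 m and value of joint lever above 0.07 rad and velocity of joint lever between -0.05 and 0.05 rad/s and contact force between each of the fingers, the arm and handle below 0.1 N), for 0.5 s.
At the end, for the whole second after the job is handed in: the moving handle is back open (lever below 0.04 rad) and at rest, and the bush is home (within 0.8 mm) (value of joint lever below 0.04 rad and velocity of joint lever between -0.05 and 0.05 rad/s and value of joint bush above 0.0042 m); the robot touches nothing.
It fails at once if the handle is forced with more than 40 N (contact force between any of the fingers, the arm and handle above 40 N).
It fails at once if the bush is crushed (nose pushed back more than 5.2 mm) (value of joint nose above 0.0052 m).
It fails at once if a bystander is moved by more than 30 mm (distance of any of spare_bush_mid, hex_nut, screwdriver, spanner, tin, oil, shaft from where it was at the start of the episode above 0.03 m).
It also fails if it takes over 72 s, if anything falls off the work surface, if the arm or the gripper's body presses on something with over 40 N, if the wrist force passes 120 N, or if a joint passes its speed limit or range.

## Working session

There is one attempt and no reset: what is moved stays moved. The work goes in short steps, Python scripts to look and compute and a tool call to move; the robot and the scene stay as the last step left them, time stands still between calls to the robot, and variables do not carry over. Pictures are saved under pics/ and viewed, and the job is handed in when it is done.

Besides the shell and the picture viewer there is one more tool, called after "Emit:" by a JSON object that holds its "fn" and its "kwargs". arm_command: Moves the arm, as the interface text tells. Shift numbers are shares of 2.5 cm and turn numbers shares of 5 degrees, none past 1 either way. Its arguments: {"type":"object","properties":{"plan":{"type":"array","items":{"type":"number"}},"claw":{"type":"number"},"newtons":{"type":"number"}},"required":["plan"]}

```bash
mkdir -p pics; cat > h.py <<'E'
import numpy as np, cv2
from station import robot
def snap(n,f):
    p,d=robot.snapshot(n); cv2.imwrite('pics/'+f,p[:,:,::-1]); np.save('pics/'+n+'_d.npy',d); return p,d
def ray(n,px):
    c=robot.calibration(n);K=np.array(c['K']);V=np.array(c['view']);R=V[:3,:3];t=V[:3,3]
    o=-R.T@t; r=R.T@np.linalg.solve(K,[px[0],px[1],1.]); return o,r
def atz(n,px,z):
    o,r=ray(n,px); return o+r*(z-o[2])/r[2]
def dep(n,px,d):
    o,r=ray(n,px); return o+r*d[int(round(px[1])),int(round(px[0]))]
E
python3 - <<'E'
from h import *
np.set_printoptions(precision=4,suppress=True)
Z=dict(pivot=.062,fixed_grip=.062,moving_grip=.062,thumb_rest=.069,pawl_tip=.05,housing_face=.062,spare_bush_mid=.011,hex_nut=0)
print(robot.read_state())
for c in ['top','scene']:
    p,d=snap(c,c+'0.png')
    for q,z in Z.items():
        r=robot.pinpoint(q,c)
        for a in r[:2]: print(c,q,round(a['conf'],2),np.round(a['centre'],1),atz(c,a['centre'],z),dep(c,np.clip(a['centre'],0,[639,399]),d))
E
```

```text
{'time_s': 0.0, 'joints': array([ 1.239 ,  0.4684, -0.0116,  1.6037,  0.006 ,  1.0714, -0.0563]), 'joint_vel': array([ 0.    ,  0.0013,  0.0002,  0.0005, -0.0014, -0.0011, -0.0005]), 'tau': array([  0.    , -53.238 ,   0.0215, -25.1301,   0.0115,   0.0077,
        -0.    ]), 'tool_pos': array([ 0.1849, -0.6225,  0.2057]), 'ee_rot': array([-0.0009,  0.9896,  0.1439, -0.0002]), 'wrist_force': array([-0.3511,  0.0262, -0.2778]), 'moment': array([ 0.0275, -0.0284, -0.0104]), 'width': 0.08533477381112499}
top pivot 0.68 [288.6 180.8] [0.6104 0.1081 0.062 ] [0.6087 0.1074 0.0711]
top fixed_grip 0.56 [301.4 222.4] [0.4888 0.0687 0.062 ] [0.4887 0.0686 0.0639]
top fixed_grip 0.2 [196.3 220.5] [0.4912 0.3719 0.062 ] [0.4951 0.3825 0.0206]
top moving_grip 0.65 [282.7 225.9] [0.4781 0.1225 0.062 ] [0.4781 0.1224 0.0629]
top thumb_rest 0.54 [282.3 234. ] [0.4543 0.1226 0.069 ] [0.4545 0.1228 0.0665]
top thumb_rest 0.23 [196.7 223.5] [0.4819 0.3685 0.069 ] [ 0.4883  0.3869 -0.0032]
top pawl_tip 0.69 [298.4 212.6] [0.5186 0.0785 0.05  ] [0.5157 0.0772 0.0756]
top spare_bush_mid 0.62 [325.6 167.6] 
[... 161 characters left out ...]
 0.1192 0.062 ] [0.6103 0.1183 0.0699]
scene fixed_grip 0.66 [346.7 184.8] [0.4799 0.0746 0.062 ] [ 0.4133  0.0788 -0.0011]
scene moving_grip 0.65 [360.2 188.1] [0.4935 0.1151 0.062 ] [0.501  0.1143 0.0693]
scene thumb_rest 0.65 [358.6 177.2] [0.4525 0.1115 0.069 ] [0.451  0.1116 0.0676]
scene pawl_tip 0.66 [361.1 216.8] [0.6    0.1139 0.05  ] [0.6202 0.1115 0.0722]
scene pawl_tip 0.56 [350.6 197.6] [0.5227 0.0859 0.05  ] [ 0.4701  0.09   -0.0028]
scene housing_face 0.57 [368.  229.5] [0.6581 0.1296 0.062 ] [0.6684 0.1281 0.0739]
scene spare_bush_mid 0.39 [322.8 238.5] [0.6508 0.0048 0.011 ] [0.6507 0.0048 0.0108]
scene hex_nut 0.43 [400.3 224.7] [0.5835 0.2345 0.    ] [0.5898 0.2329 0.0072]
```

```bash
python3 - <<'E'
import cv2
a=cv2.imread('pics/top0.png'); cv2.imwrite('pics/t0z.png',cv2.resize(a[130:280,210:370],None,fx=5,fy=4*1.25/1.25*1,interpolation=cv2.INTER_CUBIC)[:600])
cv2.imwrite('pics/t0z.png',cv2.resize(a[140:260,225:355],(650,600),interpolation=cv2.INTER_CUBIC))
b=cv2.imread('pics/scene0.png'); cv2.imwrite('pics/s0z.png',cv2.resize(b[150:270,300:420],(600,600),interpolation=cv2.INTER_CUBIC))
E
```

```text
(no output)
```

View pics/top0.png

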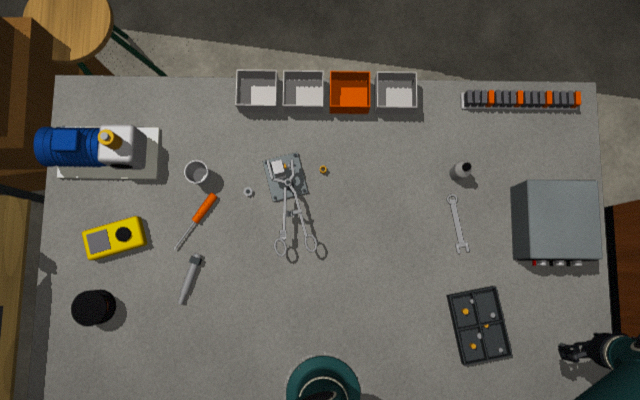

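View pics/t0z.png

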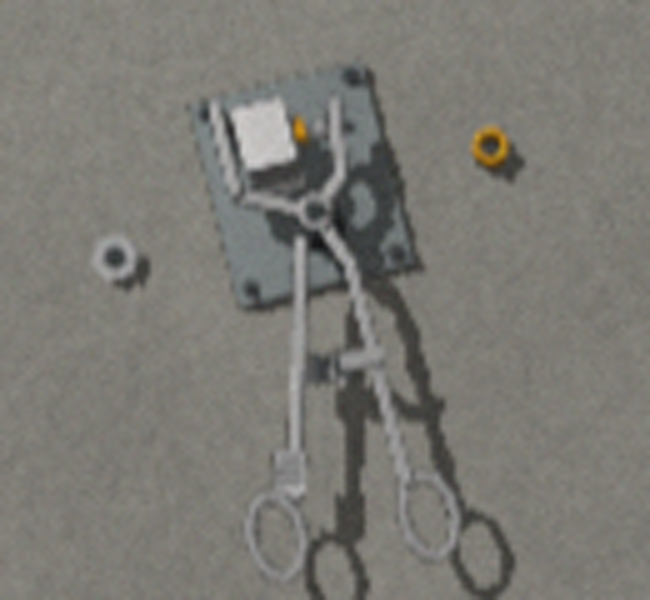

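View pics/s0z.png

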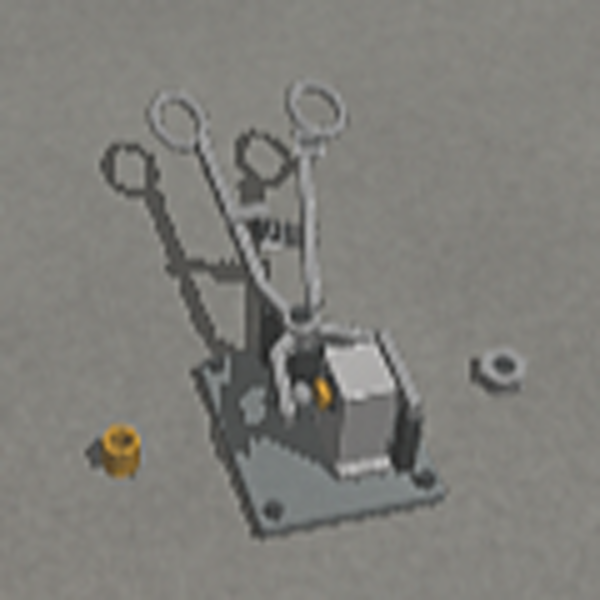

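View pics/scene0.png

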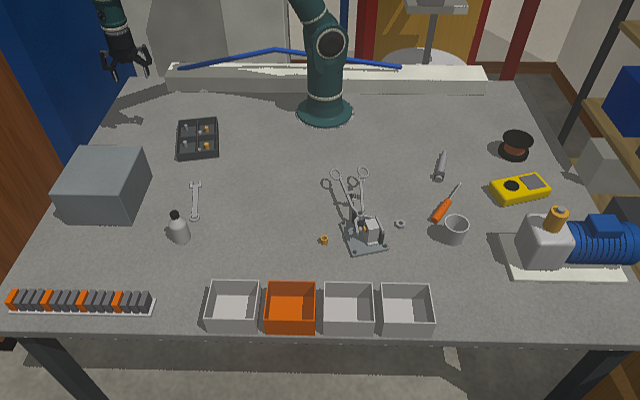

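The top view shows the clamp with its pivot near (288,181) and jaws upward. The moving handle with the thumb rest is on the left, rest at about (283,234). The fixed handle is on the right. Next I'll fit the clamp pose using the depth data.

```bash
cat > fit.py <<'E'
from h import *
from scipy.optimize import least_squares
np.set_printoptions(precision=4,suppress=True)
def cloud(c,d):
    v,u=np.nonzero(d>0); k=robot.calibration(c);K=np.array(k['K']);V=np.array(k['view'])
    P=np.linalg.inv(K)@np.vstack([u,v,np.ones(len(u))])*d[v,u]
    return (V[:3,:3].T@(P-V[:3,3:4])).T,np.c_[u,v]
if __name__=='__main__':
  for c in ['top','scene']:
    d=np.load(f'pics/{c}_d.npy'); P,uv=cloud(c,d)
    b=(P[:,0]>.15)&(P[:,0]<.7)&(P[:,1]<-.35)&(P[:,1]>-1.0)&(P[:,2]>.05)&(P[:,2]<.35)
    if c=='top': 
        Q=P[b]; 
        for lo in (.15,.2,.25,.3,.35,.4,.5,.6):
            s=Q[(Q[:,0]>lo)&(Q[:,0]<lo+.05)]; 
            if len(s): print('obst x',lo,s.min(0),s.max(0))
    m=(P[:,2]>.052)&(P[:,2]<.078)&(abs(P[:,0]-.5)<.2)&(abs(P[:,1]-.1)<.12)
    Q=P[m]; print(c,m.sum())
    # model: pivot p, yaw a ; fixed shank points
    def dist(q,x):
        C,S=np.cos(x[2]),np.sin(x[2]); r=q-x[:2]; return np.c_[C*r[:,0]+S*r[:,1],-S*r[:,0]+C*r[:,1]]
    x=np.array([.607,.110,.215]); 
    for it in range(6):
        L=dist(Q[:,:2],x); f=(L[:,0]<-60e-3)&(L[:,0]>-155e-3)&(abs(L[:,1]+.012)<.012)
        mo=L; ph=.27; Ld=np.c_[np.cos(-ph)*L[:,0]+np.sin(-ph)*L[:,1],-np.sin(-ph)*L[:,0]+np.cos(-ph)*L[:,1]]
        mm=(Ld[:,0]<-.05)&(Ld[:,0]>-.135)&(abs(Ld[:,1]-.008)<.013)
        # fit lines
        pf=np.polyfit(Q[f,0],Q[f,1],1); pm=np.polyfit(Q[mm,0],Q[mm,1],1)
        x[2]=np.arctan(pf[0])
    print('fixed line',pf,np.arctan(pf[0]),f.sum(),'moving',pm,np.arctan(pm[0]),mm.sum(),'angle diff',np.arctan(pf[0])-np.arctan(pm[0]))
    print('z',np.median(Q[f,2]),np.median(Q[mm,2]))
    for X in (.45,.48,.5,.55): print(X,np.polyval(pf,X),np.polyval(pm,X))
    for q in ('moving_grip','fixed_grip'):
        pass
E
python3 fit.py
```

```text
obst x 0.15 [ 0.1523 -0.6594  0.2423] [ 0.1999 -0.5449  0.3499]
obst x 0.2 [ 0.2022 -0.6882  0.242 ] [ 0.2161 -0.656   0.3487]
obst x 0.35 [ 0.3734 -0.759   0.0501] [ 0.4    -0.5561  0.141 ]
obst x 0.4 [ 0.4    -0.757   0.0504] [ 0.45   -0.5551  0.1433]
obst x 0.5 [ 0.5    -0.7586  0.0508] [ 0.5499 -0.5543  0.1459]
obst x 0.6 [ 0.6    -0.7564  0.0512] [ 0.65   -0.3754  0.1408]
top 929
fixed line [ 0.2752 -0.0674] 0.2685693208130037 103 moving [0.0218 0.107 ] 0.021810536251826437 94 angle diff 0.24675878456117728
z 0.06839994554393046 0.06689864741157214
0.45 0.05645445269774406 0.1167694649076483
0.48 0.06471100716675016 0.11742388476755898
0.5 0.07021537681275422 0.1178601646741661
0.55 0.0839763009277644 0.11895086444068391
scene 894
fixed line [ 0.282  -0.0744] 0.2749066451347155 86 moving [-0.0197  0.1258] -0.01965788731882512 64 angle diff 0.29456453245354064
z 0.0663351880639097 0.06594269788519233
0.45 0.05249546120390726 0.11695423741976356
0.48 0.06095689614680015 0.11636442482398285
0.5 0.06659785277539541 0.1159712164267957
0.55 0.0807002443468836 0.11498819543382785
```

Emit:
{"fn": "arm_command", "kwargs": {"plan": [0.78,-0.4,-0.1,0,0,0,0.78,-0.4,-0.1,0,0,0,0.78,-0.4,-0.1,0,0,0,0.78,-0.4,-0.1,0,0,0,0.78,-0.4,-0.1,0,0,0,0.78,-0.4,-0.1,0,0,0,0.78,-0.4,-0.1,0,0,0,0.78,-0.4,-0.1,0,0,0,0.78,-0.4,-0.1,0,0,0,0.78,-0.4,-0.1,0,0,0,0.78,-0.4,-0.1,0,0,0,0.78,-0.4,-0.1,0,0,0,0.78,-0.4,-0.1,0,0,0,0.78,-0.4,-0.1,0,0,0,0.78,-0.4,-0.1,0,0,0,0.78,-0.4,-0.1,0,0,0,0.78,-0.4,-0.1,0,0,0,0.78,-0.4,-0.1,0,0,0], "claw": 1, "newtons": 40}}

```text
time_s: 3.15
tool_pos: [0.4711, -0.3493, 0.2519]
ee_rot: [0.0, 0.99, 0.144, 0.0]
wrist_force: [-0.8, 0.2, 0.1]
width: -0.0001
```

Emit:
{"fn": "arm_command", "kwargs": {"plan": [0,0,0,0,0,0.83,0,0,0,0,0,0.83,0,0,0,0,0,0.83,0,0,0,0,0,0.82,0.05,-1,0,0,0,0,0.05,-1,0,0,0,0,0.05,-1,0,0,0,0,0.05,-1,0,0,0,0,0.05,-1,0,0,0,0,0.05,-1,0,0,0,0,0.05,-1,0,0,0,0,0.05,-1,0,0,0,0,0.05,-1,0,0,0,0,0.05,-1,0,0,0,0,0.05,-1,0,0,0,0,0.05,-1,0,0,0,0,0.05,-1,0,0,0,0,0.05,-1,0,0,0,0,0.05,-1,0,0,0,0,0.05,-1,0,0,0,0]}}

```text
time_s: 5.65
tool_pos: [0.4901, 0.0508, 0.2519]
ee_rot: [0.0, 1.0, 0.0, 0.0]
wrist_force: [-0.5, 0.1, 0.0]
width: 0.0002
```

Emit:
{"fn": "arm_command", "kwargs": {"plan": [0,-1,0,0,0,0,0,-1,0,0,0,0,0,-1,0,0,0,0,0,-1,0,0,0,0,0,-0.8,0.8,0,0,0,0,0,1,0,0,0,0,0,1,0,0,0,0,0,1,0,0,0,0,0,1,0,0,0,0,0,0,0,0,0,0,0,0,0,0,0]}}

```text
time_s: 7.02
tool_pos: [0.4908, 0.17, 0.1326]
ee_rot: [-0.0, 1.0, 0.0, 0.001]
wrist_force: [1.5, -0.2, -0.4]
width: 0.0001
```

Emit:
{"fn": "arm_command", "kwargs": {"plan": [-0.12,0,0.9,0,0,0,-0.12,0,0.9,0,0,0,0,0,0.9,0,0,0,0,0,0.8,0,0,0,0,0.3,0,0,0,0,0,0,0,0,0,0,0,0,0,0,0,0]}}

```text
time_s: 7.9
tool_pos: [0.4853, 0.162, 0.0454]
ee_rot: [-0.0, 1.0, -0.0, 0.001]
wrist_force: [-0.0, 0.5, -0.0]
width: -0.0003
```

```bash
python3 - <<'E'
from h import *
for c,(x0,y0) in dict(top=(225,140),scene=(300,150)).items():
    p,d=snap(c,c+'1.png'); a=cv2.imread(f'pics/{c}1.png'); cv2.imwrite(f'pics/{c}1z.png',cv2.resize(a[y0:y0+120,x0:x0+130],(650,600),interpolation=cv2.INTER_CUBIC))
print(robot.read_state())
E
```

```text
{'time_s': 8.0, 'joints': array([-0.08326215,  0.51096894, -0.37339074,  2.03375804,  0.30081983,
        0.64695676, -2.22598081]), 'joint_vel': array([-0.00440108,  0.0079492 ,  0.00081458,  0.00466645, -0.00012916,
       -0.00077617, -0.00060215]), 'tau': array([ 7.55748781e-02, -4.51627207e+01, -4.36979279e+00, -1.65659952e+01,
        9.23215906e-03, -1.01431506e-03,  1.07143576e-03]), 'tool_pos': array([0.48502655, 0.16211005, 0.04504894]), 'ee_rot': array([-2.41551635e-04,  9.99999619e-01, -1.39976353e-04,  8.26980803e-04]), 'wrist_force': array([ 0.42476899,  0.05712794, -0.20030854]), 'moment': array([ 0.02269847, -0.02324227, -0.00127448]), 'width': -5.112256955228309e-05}
```

View pics/scene1z.png

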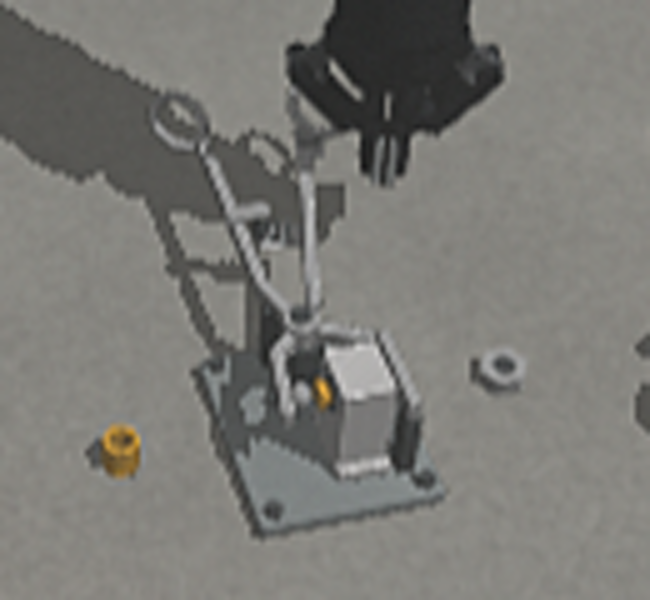

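View pics/top1z.png

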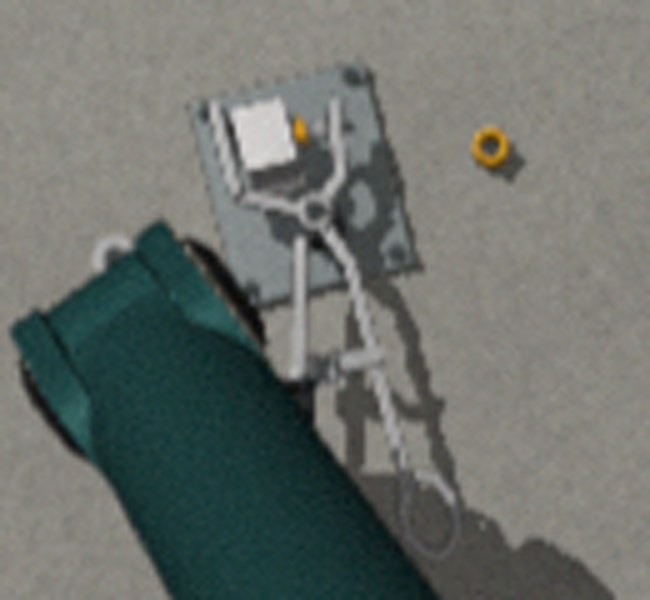

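Emit:
{"fn": "arm_command", "kwargs": {"plan": [0,0.4,-0.2,0,0,0,0,0.35,0,0,0,0,0,0,0,0,0,0,0,0,0,0,0,0]}}

```text
time_s: 8.5
tool_pos: [0.4843, 0.1431, 0.0491]
ee_rot: [-0.0, 1.0, -0.0, -0.0]
wrist_force: [-0.3, -0.3, 0.5]
width: 0.0001
```

Emit:
{"fn": "arm_command", "kwargs": {"plan": [0,0.1,0,0,0,0,0,0,0,0,0,0]}}

```text
time_s: 8.75
tool_pos: [0.4843, 0.1406, 0.049]
ee_rot: [0.0, 1.0, -0.0, -0.0]
wrist_force: [0.3, 0.1, -0.2]
width: 0.0
```

Emit:
{"fn": "arm_command", "kwargs": {"plan": [0,0.1,0,0,0,0,0,0,0,0,0,0]}}

```text
time_s: 9.0
tool_pos: [0.4843, 0.1379, 0.0491]
ee_rot: [0.0, 1.0, -0.0, -0.0]
wrist_force: [0.1, 0.4, -0.1]
width: -0.0001
```

Emit:
{"fn": "arm_command", "kwargs": {"plan": [0,0.1,0,0,0,0,0,0,0,0,0,0]}}

```text
time_s: 9.25
tool_pos: [0.4844, 0.1354, 0.0491]
ee_rot: [0.0, 1.0, -0.0, -0.0]
wrist_force: [0.2, -0.4, 0.6]
width: 0.0
```

Emit:
{"fn": "arm_command", "kwargs": {"plan": [0,0.1,0,0,0,0,0,0,0,0,0,0]}}

```text
time_s: 9.5
tool_pos: [0.4844, 0.1329, 0.0491]
ee_rot: [0.0, 1.0, -0.0, -0.0]
wrist_force: [-0.4, -1.0, -0.7]
width: -0.0001
```

Emit:
{"fn": "arm_command", "kwargs": {"plan": [0,0.1,0,0,0,0,0,0,0,0,0,0]}}

```text
time_s: 9.75
tool_pos: [0.4843, 0.1304, 0.0491]
ee_rot: [0.0, 1.0, -0.0, -0.0]
wrist_force: [0.1, -0.6, 0.0]
width: 0.0002
```

Emit:
{"fn": "arm_command", "kwargs": {"plan": [0,0.1,0,0,0,0,0,0,0,0,0,0]}}

```text
time_s: 10.0
tool_pos: [0.4844, 0.1279, 0.0491]
ee_rot: [0.0, 1.0, -0.0, -0.0]
wrist_force: [0.2, 0.1, -0.1]
width: 0.0
```

Emit:
{"fn": "arm_command", "kwargs": {"plan": [0,0.1,0,0,0,0,0,0,0,0,0,0]}}

```text
time_s: 10.25
tool_pos: [0.4843, 0.1254, 0.0491]
ee_rot: [0.0, 1.0, -0.0, -0.0]
wrist_force: [0.2, 0.7, 0.1]
width: 0.0004
```

Emit:
{"fn": "arm_command", "kwargs": {"plan": [0,0.1,0,0,0,0,0,0,0,0,0,0]}}

```text
time_s: 10.5
tool_pos: [0.4844, 0.1229, 0.0491]
ee_rot: [0.0, 1.0, -0.0, -0.0]
wrist_force: [0.1, 0.8, 0.0]
width: 0.0002
```

```bash
python3 - <<'E'
from h import *
for c,(x0,y0) in dict(top=(225,140),scene=(300,150)).items():
    p,d=snap(c,c+'2.png'); a=cv2.imread(f'pics/{c}2.png'); cv2.imwrite(f'pics/{c}2z.png',cv2.resize(a[y0:y0+120,x0:x0+130],(650,600),interpolation=cv2.INTER_CUBIC))
F=[]
for i in range(6): F.append(robot.read_state()['wrist_force'])
print(np.mean(F,0),np.std(F,0))
E
```

```text
[ 0.19873336 -0.2738585  -0.39428118] [2.77555756e-17 0.00000000e+00 0.00000000e+00]
```

View pics/scene2z.png

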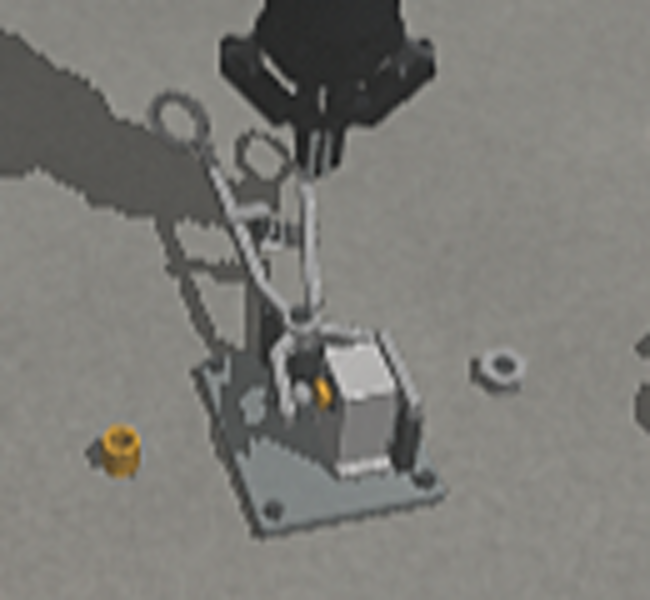

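View pics/top2z.png

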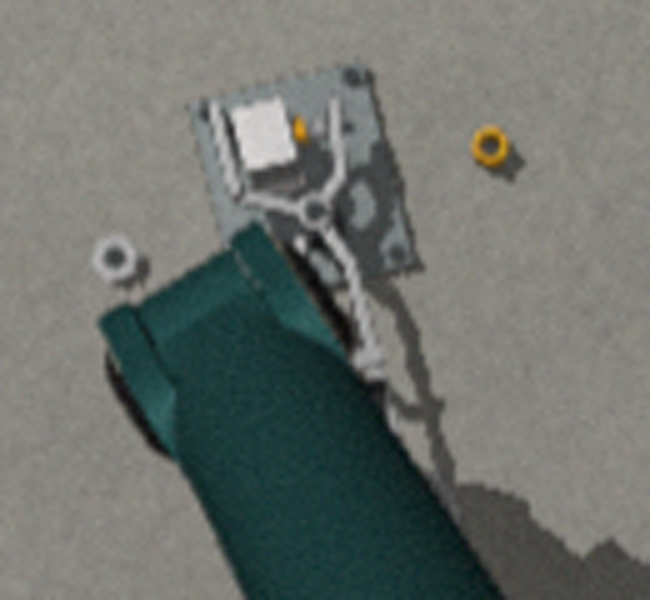

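```bash
python3 - <<'E'
from h import *
def proj(c,P):
    k=robot.calibration(c);K=np.array(k['K']);V=np.array(k['view']);q=V[:3,:3]@np.array(P)+V[:3,3];q=K@q;return q[:2]/q[2],q[2]
for P in [(.484,.1229,.049),(.495,.1229,.049),(.495,.1329,.049),(.485,.117,.068),(.485,.121,.068),(.455,.117,.069),(.485,.117,.056),(.607,.11,.068)]:
    u,z=proj('scene',P); print(P,u,(u-[300,150])*5,z)
d=np.load('pics/scene_d.npy')
from fit import cloud
P,uv=cloud('scene',d)
m=(uv[:,0]>=355)&(uv[:,0]<=372)&(uv[:,1]>=176)&(uv[:,1]<=188)
np.set_printoptions(linewidth=220,precision=3,suppress=True)
for v in range(176,191): 
    s=m&(uv[:,1]==v)
    print(v,[(int(a),round(float(x),3),round(float(y),3),round(float(z),3)) for (a,_),(x,y,z) in zip(uv[s],P[s])][2:14:1])
E
```

```text
(0.484, 0.1229, 0.049) [362.34302962 189.04703328] [311.71514812 195.23516639] 1.3662176841331761
(0.495, 0.1229, 0.049) [362.50978263 191.56286387] [312.54891314 207.81431935] 1.3585086548514513
(0.495, 0.1329, 0.049) [365.80340398 191.61292383] [329.01701988 208.06461914] 1.3583221125676028
(0.485, 0.117, 0.068) [360.84006338 184.73624356] [304.2003169  173.68121781] 1.3520781490692289
(0.485, 0.121, 0.068) [362.16357686 184.75598437] [310.81788428 173.77992183] 1.3520035321556896
(0.455, 0.117, 0.069) [360.43463042 177.77417321] [302.17315211 138.87086604] 1.3723896810057803
(0.485, 0.117, 0.056) [360.57713468 187.59456595] [302.88567342 187.97282973] 1.3606352695961497
(0.607, 0.11, 0.068) [360.24998182 214.33340699] [301.2499091  321.66703496] 1.2667085857251565
176 [(357, 0.371, 0.114, -0.0), (358, 0.37, 0.117, -0.001), (359, 0.487, 0.109, 0.106), (360, 0.494, 0.111, 0.112), (361, 0.498, 0.114, 0.116), (362, 0.499, 0.116, 0.117), (363, 0.497, 0.12, 0.115), (364, 0.494, 0.123, 0.112), (365, 0.496, 0.126, 0.114), (366, 0.5, 0.128, 0.118), (367, 0.499, 0.131, 0.117), (368, 0.497, 
[... 3400 characters left out ...]
004)]
187 [(357, 0.419, 0.112, -0.005), (358, 0.424, 0.115, 0.0), (359, 0.427, 0.118, 0.003), (360, 0.491, 0.114, 0.065), (361, 0.496, 0.117, 0.069), (362, 0.495, 0.12, 0.068), (363, 0.42, 0.132, -0.003), (364, 0.424, 0.134, 0.0), (365, 0.421, 0.138, -0.003), (366, 0.425, 0.141, 0.001), (367, 0.423, 0.144, -0.001), (368, 0.426, 0.147, 0.002)]
188 [(357, 0.424, 0.112, -0.004), (358, 0.427, 0.115, -0.002), (359, 0.429, 0.118, 0.001), (360, 0.496, 0.114, 0.065), (361, 0.498, 0.117, 0.067), (362, 0.494, 0.12, 0.063), (363, 0.428, 0.131, -0.0), (364, 0.425, 0.135, -0.003), (365, 0.43, 0.137, 0.002), (366, 0.429, 0.14, 0.001), (367, 0.425, 0.144, -0.003), (368, 0.424, 0.148, -0.004)]
189 []
190 []
```

The images disagree with the reported TCP: the fingertips end at about z=0.075, while the state reports 0.049. They are above the shank, which explains why I felt no contact. I'll back out, go lower and check.

Emit:
{"fn": "arm_command", "kwargs": {"plan": [0,-0.8,0,0,0,0,0,-0.8,0,0,0,0,0,0,0.6,0,0,0,0,0,0.5,0,0,0,0,0,0,0,0,0,0,0,0,0,0,0]}}

```text
time_s: 11.35
tool_pos: [0.4843, 0.1625, 0.0214]
ee_rot: [0.0, 1.0, -0.0, -0.0]
wrist_force: [0.3, -0.1, -0.1]
width: 0.0001
```

```bash
python3 - <<'E'
from h import *
from fit import cloud
for c,(x0,y0) in dict(scene=(300,150)).items():
    p,d=snap(c,c+'3.png'); a=cv2.imread(f'pics/{c}3.png'); cv2.imwrite(f'pics/{c}3z.png',cv2.resize(a[y0:y0+120,x0:x0+130],(650,600),interpolation=cv2.INTER_CUBIC))
P,uv=cloud('scene',d)
m=(abs(P[:,0]-.485)<.03)&(P[:,1]>.13)&(P[:,1]<.2)&(P[:,2]>.015)&(P[:,2]<.13)
for z in np.arange(.015,.13,.006):
    s=P[m&(abs(P[:,2]-z)<.003)]
    if len(s): print(round(z,3),len(s),s.min(0),s.max(0))
E
```

```text
0.045 2 [0.4877 0.1555 0.0449] [0.4946 0.167  0.0477]
0.051 8 [0.4903 0.1514 0.0486] [0.4989 0.173  0.054 ]
0.057 16 [0.4819 0.1485 0.054 ] [0.4999 0.1755 0.06  ]
0.063 13 [0.4795 0.1482 0.061 ] [0.4993 0.1751 0.0659]
0.069 15 [0.4883 0.1499 0.0662] [0.4994 0.1743 0.0719]
0.075 14 [0.4901 0.1497 0.0727] [0.4966 0.1736 0.0774]
0.081 8 [0.4894 0.1494 0.0789] [0.4975 0.1672 0.0837]
0.087 13 [0.472  0.1365 0.0853] [0.4992 0.1814 0.0894]
0.093 34 [0.478  0.1301 0.0903] [0.5014 0.1922 0.0958]
0.099 61 [0.4737 0.1325 0.0962] [0.5002 0.1971 0.1019]
0.105 37 [0.4734 0.1301 0.1021] [0.5013 0.1966 0.1077]
0.111 23 [0.4752 0.1316 0.1081] [0.5035 0.1994 0.1138]
0.117 21 [0.4779 0.1484 0.114 ] [0.5048 0.1998 0.1188]
0.123 25 [0.4754 0.1449 0.12  ] [0.5061 0.1999 0.1258]
0.129 18 [0.4908 0.1335 0.1261] [0.5035 0.1884 0.1299]
```

View pics/scene3z.png

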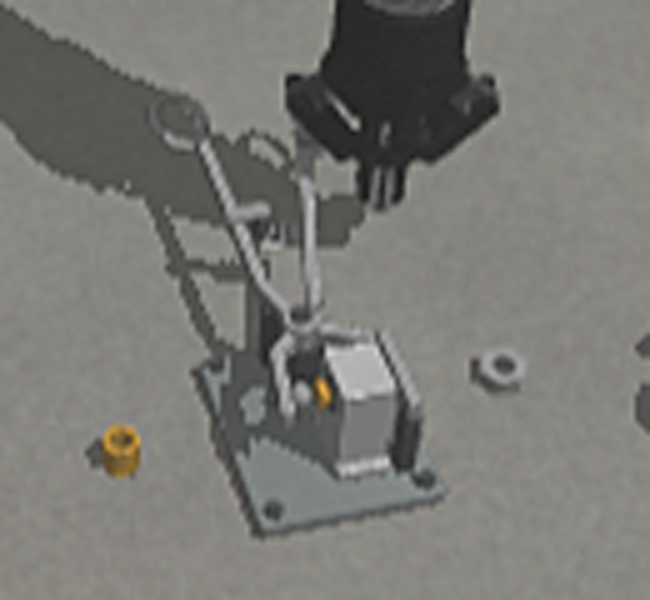

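Emit:
{"fn": "arm_command", "kwargs": {"plan": [0,0.4,0.2,0,0,0,0,0.4,0,0,0,0,0,0,0,0,0,0]}}

```text
time_s: 11.78
tool_pos: [0.4844, 0.1415, 0.0166]
ee_rot: [0.0, 1.0, -0.001, -0.0]
wrist_force: [1.4, -0.2, 0.1]
width: 0.0001
```

Emit:
{"fn": "arm_command", "kwargs": {"plan": [0,0.1,0,0,0,0,0,0,0,0,0,0]}}

```text
time_s: 12.02
tool_pos: [0.4844, 0.1407, 0.0167]
ee_rot: [-0.0, 1.0, -0.0, 0.0]
wrist_force: [-0.3, 0.1, 0.7]
width: 0.0002
```

Emit:
{"fn": "arm_command", "kwargs": {"plan": [0,0.1,0,0,0,0,0,0,0,0,0,0]}}

```text
time_s: 12.28
tool_pos: [0.4843, 0.138, 0.0166]
ee_rot: [0.0, 1.0, -0.0, -0.0]
wrist_force: [-0.5, -0.5, -0.6]
width: -0.0005
```

Emit:
{"fn": "arm_command", "kwargs": {"plan": [0,0.1,0,0,0,0,0,0,0,0,0,0]}}

```text
time_s: 12.52
tool_pos: [0.4843, 0.1355, 0.0166]
ee_rot: [0.0, 1.0, -0.0, -0.0]
wrist_force: [-0.3, 1.1, -0.7]
width: -0.0001
```

Emit:
{"fn": "arm_command", "kwargs": {"plan": [0,0.06,0,0,0,0,0,0,0,0,0,0]}}

```text
time_s: 12.78
tool_pos: [0.4844, 0.1353, 0.0167]
ee_rot: [-0.001, 1.0, 0.0, 0.0]
wrist_force: [0.3, 4.2, -1.3]
width: -0.0002
```

Emit:
{"fn": "arm_command", "kwargs": {"plan": [0,0.06,0,0,0,0,0,0,0,0,0,0]}}

```text
time_s: 13.02
tool_pos: [0.4843, 0.1339, 0.0167]
ee_rot: [-0.001, 1.0, 0.0, 0.0]
wrist_force: [-1.1, 5.1, -0.5]
width: 0.0002
```

Emit:
{"fn": "arm_command", "kwargs": {"plan": [0,0.06,0,0,0,0.15,0,0,0,0,0,0]}}

```text
time_s: 13.28
tool_pos: [0.4843, 0.1328, 0.0167]
ee_rot: [-0.001, 1.0, -0.006, 0.0]
wrist_force: [-1.3, 5.9, -0.3]
width: 0.0003
```

Emit:
{"fn": "arm_command", "kwargs": {"plan": [0,0.1,0,0,0,-0.5,0,0,0,0,0,0]}}

```text
time_s: 13.52
tool_pos: [0.4835, 0.1307, 0.0167]
ee_rot: [-0.001, 1.0, 0.016, -0.0]
wrist_force: [-1.4, 6.3, 1.1]
width: 0.0002
```

Emit:
{"fn": "arm_command", "kwargs": {"plan": [0,0.1,0,0,0,-0.25,0,0,0,0,0,0]}}

```text
time_s: 13.78
tool_pos: [0.4835, 0.1264, 0.0165]
ee_rot: [0.0, 1.0, 0.026, -0.001]
wrist_force: [-2.8, 3.5, 0.3]
width: 0.0001
```

Emit:
{"fn": "arm_command", "kwargs": {"plan": [0,0.08,0,0,0,-0.2,0,0,0,0,0,0]}}

```text
time_s: 14.02
tool_pos: [0.4833, 0.1257, 0.0165]
ee_rot: [-0.001, 0.999, 0.036, -0.001]
wrist_force: [-4.3, 7.0, 1.2]
width: 0.0
```

Emit:
{"fn": "arm_command", "kwargs": {"plan": [0,0.08,0,0,0,-0.2,0,0,0,0,0,0]}}

```text
time_s: 14.28
tool_pos: [0.4829, 0.1245, 0.0165]
ee_rot: [-0.001, 0.999, 0.045, -0.001]
wrist_force: [-5.2, 8.5, 1.1]
width: -0.0
```

Emit:
{"fn": "arm_command", "kwargs": {"plan": [-0.1,0.06,0,0,0,-0.15,0,0,0,0,0,0]}}

```text
time_s: 14.52
tool_pos: [0.4829, 0.1234, 0.0168]
ee_rot: [-0.002, 0.999, 0.051, 0.001]
wrist_force: [-0.1, 9.9, -3.7]
width: -0.0003
```

Emit:
{"fn": "arm_command", "kwargs": {"plan": [-0.03,0.06,0,0,0,-0.15,0,0,0,0,0,0]}}

```text
time_s: 14.78
tool_pos: [0.4827, 0.1205, 0.0167]
ee_rot: [-0.001, 0.998, 0.057, 0.001]
wrist_force: [1.5, 6.8, -3.5]
width: -0.0005
```

Emit:
{"fn": "arm_command", "kwargs": {"plan": [-0.02,0.06,0,0,0,-0.15,0,0,0,0,0,0]}}

```text
time_s: 15.02
tool_pos: [0.4825, 0.1191, 0.0168]
ee_rot: [-0.001, 0.998, 0.064, 0.001]
wrist_force: [1.5, 6.6, -3.8]
width: -0.0002
```

Emit:
{"fn": "arm_command", "kwargs": {"plan": [0,0.04,0,0,0,-0.1,0,0,0,0,0,0]}}

```text
time_s: 15.28
tool_pos: [0.4823, 0.1188, 0.0168]
ee_rot: [-0.002, 0.998, 0.068, 0.001]
wrist_force: [0.3, 8.2, -3.0]
width: -0.0003
```

Emit:
{"fn": "arm_command", "kwargs": {"plan": [0,0.04,0,0,0,-0.1,0,0,0,0,0,0]}}

```text
time_s: 15.52
tool_pos: [0.4823, 0.1182, 0.0168]
ee_rot: [-0.002, 0.997, 0.073, 0.001]
wrist_force: [0.9, 9.3, -3.3]
width: 0.0001
```

Emit:
{"fn": "arm_command", "kwargs": {"plan": [0,0.04,0,0,0,-0.1,0,0,0,0,0,0]}}

```text
time_s: 15.78
tool_pos: [0.4822, 0.1174, 0.0168]
ee_rot: [-0.002, 0.997, 0.077, 0.001]
wrist_force: [-1.2, 9.3, -3.1]
width: -0.0003
```

Emit:
{"fn": "arm_command", "kwargs": {"plan": [0,0.04,0,0,0,-0.1,0,0,0,0,0,0]}}

```text
time_s: 16.02
tool_pos: [0.4821, 0.1168, 0.0167]
ee_rot: [-0.002, 0.997, 0.082, 0.001]
wrist_force: [-1.5, 10.5, -3.3]
width: 0.0001
```

Emit:
{"fn": "arm_command", "kwargs": {"plan": [0,0.04,0,0,0,-0.1,0,0,0,0,0,0]}}

```text
time_s: 16.27
tool_pos: [0.4821, 0.1145, 0.0167]
ee_rot: [-0.001, 0.996, 0.086, 0.0]
wrist_force: [-1.1, 7.5, -1.7]
width: 0.0
```

Emit:
{"fn": "arm_command", "kwargs": {"plan": [0,0.04,0,0,0,-0.1,0,0,0,0,0,0]}}

```text
time_s: 16.52
tool_pos: [0.4821, 0.1129, 0.0166]
ee_rot: [-0.001, 0.996, 0.09, 0.0]
wrist_force: [-2.0, 6.0, -1.1]
width: -0.0001
```

Emit:
{"fn": "arm_command", "kwargs": {"plan": [0,0.04,0,0,0,-0.1,0,0,0,0,0,0]}}

```text
time_s: 16.77
tool_pos: [0.482, 0.1123, 0.0166]
ee_rot: [-0.001, 0.996, 0.094, 0.0]
wrist_force: [-1.7, 8.0, -0.5]
width: -0.0
```

Emit:
{"fn": "arm_command", "kwargs": {"plan": [0,0.04,0,0,0,-0.1,0,0,0,0,0,0,0,0,0,0,0,0]}}

```text
time_s: 17.15
tool_pos: [0.4819, 0.1121, 0.0166]
ee_rot: [-0.002, 0.995, 0.099, -0.0]
wrist_force: [-3.2, 9.1, -0.7]
width: -0.0001
```

Emit:
{"fn": "arm_command", "kwargs": {"plan": [0,0.03,0,0,0,-0.05,0,0,0,0,0,0,0,0,0,0,0,0]}}

```text
time_s: 17.52
tool_pos: [0.4818, 0.112, 0.0166]
ee_rot: [-0.002, 0.995, 0.101, -0.0]
wrist_force: [-3.4, 10.4, 0.9]
width: -0.0003
```

Emit:
{"fn": "arm_command", "kwargs": {"plan": [0,-0.1,0,0,0,0,0,0,0,0,0,0]}}

```text
time_s: 17.77
tool_pos: [0.4818, 0.1124, 0.0166]
ee_rot: [-0.001, 0.995, 0.101, -0.0]
wrist_force: [-2.9, 6.9, -0.5]
width: -0.0002
```

Emit:
{"fn": "arm_command", "kwargs": {"plan": [0,-0.06,0,0,0,0,0,0,0,0,0,0]}}

```text
time_s: 18.02
tool_pos: [0.4818, 0.1126, 0.0166]
ee_rot: [0.0, 0.995, 0.1, -0.0]
wrist_force: [-1.3, 4.1, 0.0]
width: -0.0001
```

Emit:
{"fn": "arm_command", "kwargs": {"plan": [0,-0.06,0,0,0,0,0,0,0,0,0,0]}}

```text
time_s: 18.27
tool_pos: [0.4821, 0.1131, 0.0167]
ee_rot: [0.001, 0.995, 0.1, 0.0]
wrist_force: [-0.1, 0.3, -0.5]
width: 0.0003
```

Emit:
{"fn": "arm_command", "kwargs": {"plan": [0,-0.4,0,0,0,0,0,-0.4,0,0,0,0,0,0,0,0,0,0]}}

```text
time_s: 18.65
tool_pos: [0.4774, 0.1351, 0.0167]
ee_rot: [-0.0, 0.995, 0.101, 0.0]
wrist_force: [-0.5, -0.3, 0.1]
width: 0.0001
```

```bash
cat > orange.py <<'E'
from h import *
def orange(img,box):
    x0,y0,x1,y1=box; a=img[y0:y1,x0:x1].astype(float); w=np.clip(a[:,:,0]-a[:,:,2]-25,0,None)
    yy,xx=np.mgrid[y0:y1,x0:x1]; return w.sum(),(w*xx).sum()/w.sum(),(w*yy).sum()/w.sum(),(w>40).sum()
B=dict(top=(278,158,292,172),scene=(358,218,372,236))
E
python3 - <<'E'
from orange import *
np.set_printoptions(precision=4,suppress=True)
for c in B:
    o=cv2.imread(f'pics/{c}0.png')[:,:,::-1]; print(c,'start',np.round(orange(o,B[c]),2))
    for i in range(2):
        p,d=snap(c,f'{c}4_{i}.png'); print('now',np.round(orange(p,B[c]),2))
    x0,y0=(270,150) if c=='top' else (345,200)
    both=np.hstack([cv2.resize(a[y0:y0+40,x0:x0+40],(400,400),interpolation=cv2.INTER_NEAREST) for a in (o[:,:,::-1],p[:,:,::-1])]); cv2.imwrite(f'pics/{c}4z.png',both)
for q in ('moving_grip','thumb_rest','fixed_grip','pivot'):
  for c in B:
    for a in robot.pinpoint(q,c)[:1]: print(q,c,round(a['conf'],2),atz(c,a['centre'],.069 if q=='thumb_rest' else .062))
print(robot.read_state()['time_s'])
E
```

```text
top start [1002.    284.54  165.59    8.  ]
now [131.   283.51 165.5    1.  ]
now [136.   283.52 165.6    1.  ]
scene start [980.   364.19 227.92  11.  ]
now [489.   365.27 227.38   5.  ]
now [492.   365.27 227.41   5.  ]
moving_grip top 0.37 [0.4828 0.0966 0.062 ]
moving_grip scene 0.53 [0.6086 0.1127 0.062 ]
thumb_rest scene 0.69 [0.4615 0.0955 0.069 ]
fixed_grip top 0.82 [0.4953 0.0619 0.062 ]
fixed_grip scene 0.85 [0.4953 0.0694 0.062 ]
pivot top 0.94 [0.6109 0.1095 0.062 ]
19.25
```

View pics/scene4z.png

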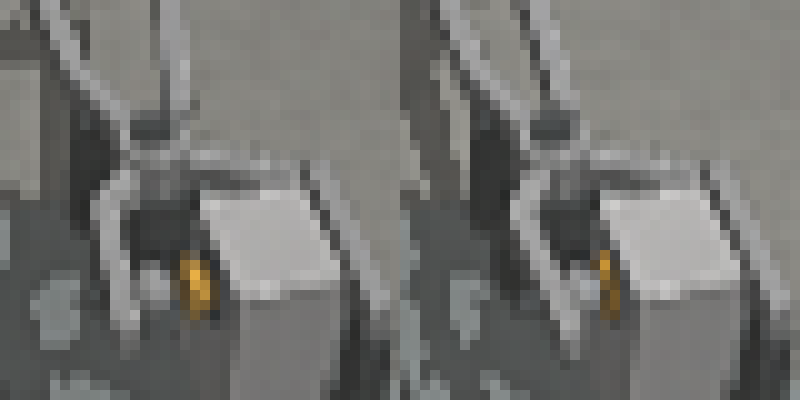

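View pics/top4z.png

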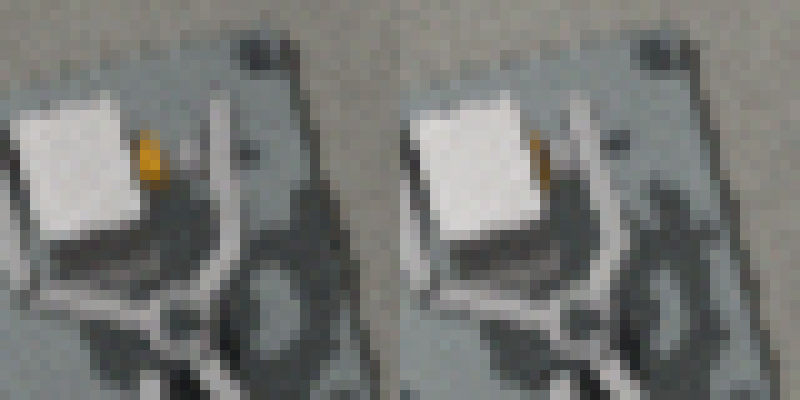

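Emit:
{"fn": "arm_command", "kwargs": {"plan": [0,0.4,0,0,0,0,0,0.4,0,0,0,0,0,0.08,0,0,0,0,0,0,0,0,0,0]}}

```text
time_s: 19.75
tool_pos: [0.4819, 0.1127, 0.0167]
ee_rot: [-0.001, 0.995, 0.1, -0.0]
wrist_force: [-1.3, 2.8, -0.7]
width: 0.0002
```

Emit:
{"fn": "arm_command", "kwargs": {"plan": [0,0.06,0,0,0,0,0,0,0,0,0,0]}}

```text
time_s: 20.0
tool_pos: [0.4819, 0.1124, 0.0167]
ee_rot: [-0.001, 0.995, 0.101, -0.0]
wrist_force: [-1.8, 6.2, -0.4]
width: 0.0
```

Emit:
{"fn": "arm_command", "kwargs": {"plan": [0,0.03,0,0,0,0,0,0,0,0,0,0]}}

```text
time_s: 20.25
tool_pos: [0.4819, 0.1123, 0.0167]
ee_rot: [-0.001, 0.995, 0.101, 0.0]
wrist_force: [-3.4, 7.9, -0.7]
width: 0.0003
```

Emit:
{"fn": "arm_command", "kwargs": {"plan": [0,0.03,0,0,0,0,0,0,0,0,0,0]}}

```text
time_s: 20.5
tool_pos: [0.4819, 0.1122, 0.0167]
ee_rot: [-0.002, 0.995, 0.101, 0.0]
wrist_force: [-2.2, 9.5, -0.8]
width: 0.0001
```

Emit:
{"fn": "arm_command", "kwargs": {"plan": [0,0.03,0,0,0,0,0,0,0,0,0,0]}}

```text
time_s: 20.75
tool_pos: [0.4819, 0.1121, 0.0167]
ee_rot: [-0.002, 0.995, 0.102, 0.0]
wrist_force: [-4.4, 10.3, -1.2]
width: -0.0003
```

Emit:
{"fn": "arm_command", "kwargs": {"plan": [0,0.03,0,0,0,0,0,0,0,0,0,0]}}

```text
time_s: 21.0
tool_pos: [0.482, 0.1116, 0.0167]
ee_rot: [-0.002, 0.995, 0.102, 0.0]
wrist_force: [-4.1, 11.5, 0.6]
width: 0.0002
```

Emit:
{"fn": "arm_command", "kwargs": {"plan": [0,0.02,0,0,0,0,0,0,0,0,0,0]}}

```text
time_s: 21.25
tool_pos: [0.482, 0.1113, 0.0167]
ee_rot: [-0.002, 0.995, 0.102, 0.0]
wrist_force: [-4.3, 12.0, -0.1]
width: -0.0002
```

Emit:
{"fn": "arm_command", "kwargs": {"plan": [0,0.02,0,0,0,0,0,0,0,0,0,0]}}

```text
time_s: 21.5
tool_pos: [0.482, 0.1109, 0.0167]
ee_rot: [-0.002, 0.995, 0.102, -0.0]
wrist_force: [-4.3, 12.0, -0.5]
width: -0.0005
```

The handle stays rigid up to about 11 N, then yields at roughly 0.7 N/mm. That matches the nose spring, so the bush is home and tooth 0.191 is the right one. I'll ease off and take the hand away.

Emit:
{"fn": "arm_command", "kwargs": {"plan": [0,-0.15,0,0,0,0,0,-0.2,0,0,0,0,0,-0.4,0,0,0,0,0,-0.4,0,0,0,0,0,0,0,0,0,0,0,0,0,0,0,0,0,0,0,0,0,0,0,0,0,0,0,0,0,0,0,0,0,0,0,0,0,0,0,0]}}

```text
time_s: 22.75
tool_pos: [0.4774, 0.1348, 0.0167]
ee_rot: [0.0, 0.995, 0.1, -0.0]
wrist_force: [0.2, 0.3, 0.2]
width: -0.0003
```

```bash
python3 - <<'E'
from orange import *
np.set_printoptions(precision=4,suppress=True)
for c in B:
    p,d=snap(c,f'{c}5.png'); print('now',np.round(orange(p,B[c]),2))
    for q in ('thumb_rest',):
      for a in robot.pinpoint(q,c)[:2]: print(q,c,round(a['conf'],2),a['centre'],atz(c,a['centre'],.069))
x0,y0=300,150
cv2.imwrite('pics/scene5z.png',cv2.resize(p[y0:y0+120,x0:x0+130,::-1],(650,600),interpolation=cv2.INTER_CUBIC))
t=cv2.imread('pics/top5.png'); cv2.imwrite('pics/top5z.png',cv2.resize(t[140:260,225:355],(650,600),interpolation=cv2.INTER_CUBIC))
from fit import cloud
P,uv=cloud('scene',d)
m=(P[:,2]>.06)&(P[:,2]<.08)&(P[:,0]>.41)&(P[:,0]<.6)&(P[:,1]<.125)&(P[:,1]>.02)
for x in np.arange(.41,.6,.01):
    s=P[m&(abs(P[:,0]-x)<.005)]; print(round(x,2),np.sort(np.round(s[:,1],3)), np.round(np.median(s[:,2]),3) if len(s) else '')
print(robot.read_state()['time_s'])
E
```

```text
now [119.   283.52 165.61   0.  ]
now [490.   365.27 227.39   5.  ]
thumb_rest scene 0.68 [350.6, 179.6] [0.4639 0.0866 0.069 ]
thumb_rest scene 0.22 [349.3, 197.4] [0.5409 0.0806 0.069 ]
0.41 [0.023 0.03  0.03  0.033 0.039 0.042 0.045 0.049 0.074 0.108] 0.063
0.42 [0.023 0.027 0.027 0.03  0.042 0.045 0.045 0.049 0.049 0.052 0.074 0.077
 0.077 0.105 0.105 0.108 0.108 0.111 0.111] 0.064
0.43 [0.023 0.023 0.024 0.027 0.027 0.052 0.052 0.052 0.055 0.055 0.055 0.058
 0.077 0.077 0.08  0.08  0.108 0.111] 0.064
0.44 [0.024 0.027 0.027 0.027 0.03  0.03  0.051 0.055 0.055 0.058 0.058 0.083] 0.064
0.45 [0.027 0.03  0.033 0.033 0.036 0.036 0.039 0.039 0.042 0.045 0.048 0.048
 0.051 0.051 0.055 0.058 0.082 0.082 0.085 0.085 0.088 0.091] 0.064
0.46 [0.033 0.042 0.045 0.051 0.051 0.054 0.054 0.057 0.06  0.085 0.085 0.085
 0.088 0.088 0.091 0.094 0.097 0.101] 0.065
0.47 [0.054 0.054 0.054 0.057 0.057 0.057 0.06  0.06  0.063 0.088 0.088 0.088
 0.09  0.091 0.091 0.094 0.094 0.094 0.094 0.097] 0.066
0.48 [0.057 0.057 0.057 0.06  0.06  0.06  0.063 0.063 0.063 0.066 0.09  0.09
 0.091 0.091 0.093 0.097 
[... 681 characters left out ...]
.107] 0.068
0.54 [0.074 0.074 0.077 0.077 0.077 0.08  0.08  0.08  0.083 0.101 0.101 0.103
 0.103 0.104 0.106 0.106] 0.066
0.55 [0.077 0.077 0.077 0.08  0.08  0.082 0.083 0.085 0.103 0.103 0.103 0.106
 0.106 0.106 0.109 0.109 0.109] 0.065
0.56 [0.079 0.079 0.08  0.082 0.082 0.085 0.085 0.106 0.106 0.106 0.108 0.108
 0.109 0.111 0.111] 0.065
0.57 [0.082 0.082 0.082 0.085 0.085 0.085 0.088 0.088 0.088 0.088 0.091 0.106
 0.108 0.108 0.111 0.111 0.111 0.114 0.114] 0.066
0.58 [0.085 0.087 0.088 0.09  0.091 0.093 0.093 0.094 0.108 0.108 0.108 0.11
 0.111 0.113 0.113] 0.066
0.59 [0.09  0.09  0.093 0.093 0.093 0.096 0.096 0.096 0.096 0.099 0.099 0.101
 0.11  0.11  0.113 0.116 0.116 0.116] 0.067
22.95
```

View pics/scene5z.png

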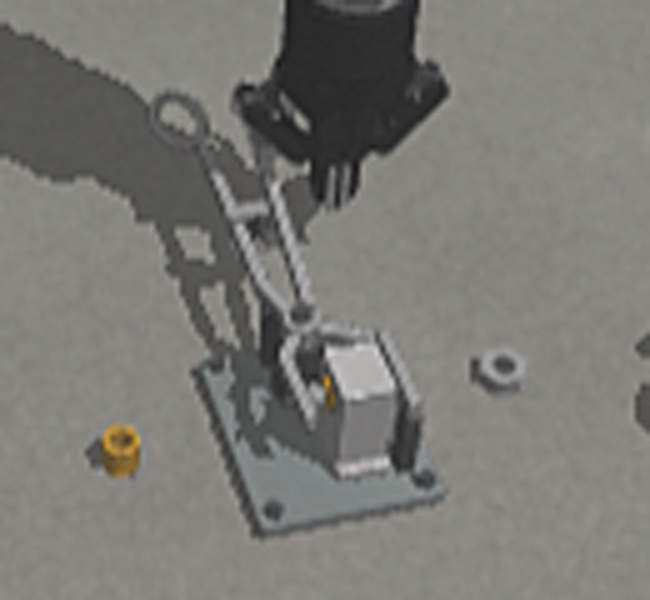

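Emit:
{"fn": "arm_command", "kwargs": {"plan": [0,0,-0.8,0,0,0,0,0,-0.8,0,0,0,0,0,-0.7,0,0,0,-0.6,0.83,0,0,0,0,-0.53,0.83,0,0,0,0,0,0,0,0,0,0,0,0,0,0,0,0]}}

```text
time_s: 23.82
tool_pos: [0.4585, 0.0893, 0.0745]
ee_rot: [-0.0, 0.995, 0.1, 0.0]
wrist_force: [-0.2, 0.5, -0.7]
width: -0.0
```

Emit:
{"fn": "arm_command", "kwargs": {"plan": [0,0,0.5,0,0,0,0,0,0.4,0,0,0,0,0,0,0,0,0,0,0,0,0,0,0]}}

```text
time_s: 24.32
tool_pos: [0.4579, 0.0889, 0.0514]
ee_rot: [-0.0, 0.995, 0.1, -0.0]
wrist_force: [-0.3, 0.8, -0.0]
width: 0.0006
```

```bash
python3 - <<'E'
from orange import *
from fit import cloud
p,d=snap('scene','scene6.png')
x0,y0=300,150
cv2.imwrite('pics/scene6z.png',cv2.resize(p[y0:y0+120,x0:x0+130,::-1],(650,600),interpolation=cv2.INTER_CUBIC))
P,uv=cloud('scene',d)
m=(abs(P[:,0]-.46)<.03)&(P[:,1]>.06)&(P[:,1]<.13)
for z in np.arange(.063,.12,.004):
    s=P[m&(abs(P[:,2]-z)<.002)]
    if len(s): print(round(z,3),len(s),s.min(0),s.max(0))
E
```

```text
0.063 12 [0.4345 0.0601 0.0614] [0.488  0.1108 0.065 ]
0.067 27 [0.4344 0.06   0.0653] [0.488  0.1074 0.0687]
0.071 9 [0.4519 0.0902 0.0691] [0.4887 0.1004 0.0707]
0.075 1 [0.4694 0.0842 0.0766] [0.4694 0.0842 0.0766]
0.079 2 [0.4679 0.084  0.0795] [0.4696 0.0932 0.0808]
0.083 8 [0.4646 0.0777 0.0816] [0.4736 0.0991 0.085 ]
0.087 9 [0.4567 0.075  0.0853] [0.4717 0.1019 0.0885]
0.091 10 [0.4565 0.0748 0.089 ] [0.4712 0.1017 0.093 ]
0.095 12 [0.4603 0.0744 0.0932] [0.4709 0.1016 0.0968]
0.099 7 [0.4585 0.0743 0.0975] [0.4714 0.1012 0.1004]
0.103 10 [0.4593 0.0741 0.1017] [0.473  0.1011 0.1044]
0.107 9 [0.4613 0.0768 0.1059] [0.4721 0.101  0.1082]
0.111 8 [0.4647 0.0766 0.1091] [0.4746 0.0977 0.1122]
0.115 8 [0.4653 0.0764 0.1137] [0.4738 0.1004 0.1169]
0.119 10 [0.4616 0.0732 0.1175] [0.4736 0.1091 0.1207]
```

View pics/scene6z.png

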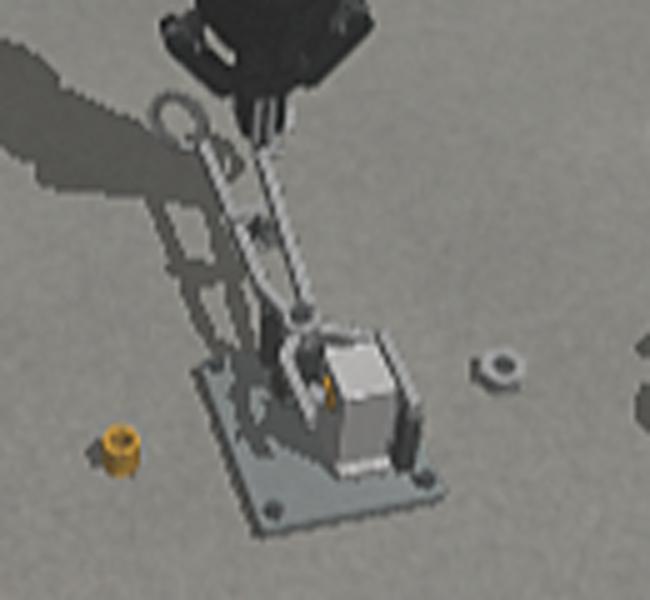

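Emit:
{"fn": "arm_command", "kwargs": {"plan": [0,0,0.16,0,0,0,0,0,0,0,0,0]}}

```text
time_s: 24.62
tool_pos: [0.4579, 0.0885, 0.0475]
ee_rot: [0.0, 0.995, 0.1, -0.0]
wrist_force: [0.5, -0.0, 0.1]
width: -0.0002
```

Emit:
{"fn": "arm_command", "kwargs": {"plan": [0,0,0.08,0,0,0,0,0,0,0,0,0]}}

```text
time_s: 24.88
tool_pos: [0.458, 0.0885, 0.0456]
ee_rot: [0.0, 0.995, 0.1, -0.0]
wrist_force: [0.2, 0.5, -0.3]
width: 0.0002
```

Emit:
{"fn": "arm_command", "kwargs": {"plan": [0,0,0.06,0,0,0,0,0,0,0,0,0]}}

```text
time_s: 25.12
tool_pos: [0.4581, 0.0886, 0.0443]
ee_rot: [0.0, 0.995, 0.1, 0.0]
wrist_force: [-0.1, -0.5, 2.8]
width: -0.0002
```

Emit:
{"fn": "arm_command", "kwargs": {"plan": [0,0,0.06,0,0,0,0,0,0,0,0,0]}}

```text
time_s: 25.38
tool_pos: [0.4574, 0.0884, 0.0427]
ee_rot: [0.0, 0.995, 0.1, -0.001]
wrist_force: [-2.7, -0.2, 5.9]
width: 0.0001
```

Emit:
{"fn": "arm_command", "kwargs": {"plan": [0,0,0.1,0,0,0,0,0,0.085,0,0,0,0.01,-0.3,0,0,0,0.55,0.01,-0.3,0,0,0,0.55,0,-0.3,0,0,0,0.55,0,-0.25,0,0,0,0.5,0,0,0,0,0,0,0,0,0,0,0,0]}}

```text
time_s: 26.38
tool_pos: [0.4551, 0.1166, 0.039]
ee_rot: [0.001, 1.0, 0.006, 0.0]
wrist_force: [-3.3, -2.4, 13.2]
width: 0.0001
```

```bash
python3 - <<'E'
from orange import *
print(robot.read_state())
p,d=snap('scene','scene7.png')
print(orange(p,B['scene']))
x0,y0=300,150
cv2.imwrite('pics/scene7z.png',cv2.resize(p[y0:y0+120,x0:x0+130,::-1],(650,600),interpolation=cv2.INTER_CUBIC))
E
```

```text
{'time_s': 26.375, 'joints': array([-0.00404066,  0.47132626, -0.37946077,  2.13066923,  0.30952477,
        0.5908799 , -2.16311437]), 'joint_vel': array([ 2.11821646e-03,  9.80427532e-04, -2.27583310e-03,  5.92694107e-05,
       -1.05828734e-03,  2.11934127e-04,  8.04912267e-04]), 'tau': array([-9.48500410e-01, -3.64883137e+01, -4.08729181e+00, -1.44456258e+01,
       -9.87584470e-02, -1.12250481e+00,  8.00496986e-03]), 'tool_pos': array([0.45512684, 0.1165802 , 0.03895328]), 'ee_rot': array([6.79388312e-04, 9.99979647e-01, 6.33366752e-03, 3.58014071e-04]), 'wrist_force': array([-3.33301649, -2.44689769, 13.20895329]), 'moment': array([-0.55885941,  0.55593354, -0.04037906]), 'width': 5.453777940861031e-05}
(np.float64(567.0), np.float64(365.15696649029985), np.float64(227.4920634920635), np.int64(6))
```

View pics/scene7z.png

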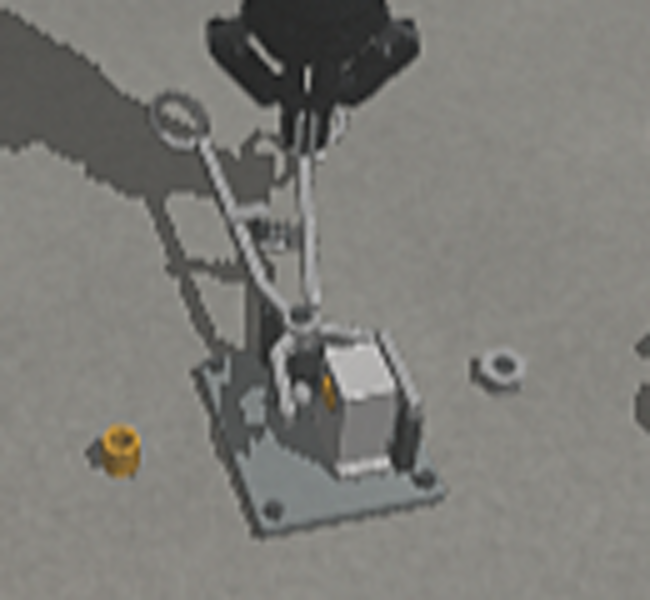

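Emit:
{"fn": "arm_command", "kwargs": {"plan": [0,0,-0.15,0,0,0,0,0,-0.2,0,0,0,0,0,-0.6,0,0,0,0,0,-1,0,0,0,0,0,-1,0,0,0,0,0,-1,0,0,0,-0.5,-1,-1,0,0,0,-0.5,-1,0,0,0,0,-0.5,-1,0,0,0,0,0,-1,0,0,0,0,0,0,0,0,0,0]}}

```text
time_s: 27.8
tool_pos: [0.4152, 0.2185, 0.1623]
ee_rot: [-0.0, 1.0, 0.008, 0.0]
wrist_force: [-0.1, -0.5, -0.5]
width: -0.0
```

```bash
python3 - <<'E'
from orange import *
for c in B:
  p,d=snap(c,c+'8.png'); print(orange(p,B[c]))
  for q in ('moving_grip','thumb_rest','spare_bush_mid','hex_nut'):
    for a in robot.pinpoint(q,c)[:1]: print(c,q,a['conf'],a['centre'])
  o=cv2.imread(f'pics/{c}0.png')
  x0,y0=(225,140) if c=='top' else (300,150)
  cv2.imwrite(f'pics/{c}8z.png',np.hstack([cv2.resize(a[y0:y0+120,x0:x0+80],(400,600),interpolation=cv2.INTER_CUBIC) for a in (o,p[:,:,::-1])]))
print(robot.read_state()['time_s'],robot.read_state()['wrist_force'])
E
```

```text
(np.float64(126.0), np.float64(283.57142857142856), np.float64(165.68253968253967), np.int64(0))
top moving_grip 0.82 [282.5, 223.9]
top thumb_rest 0.66 [282.9, 236.1]
top spare_bush_mid 0.46 [322.5, 168.1]
top hex_nut 0.7 [455.4, 224.0]
(np.float64(550.0), np.float64(365.1454545454545), np.float64(227.47272727272727), np.int64(6))
scene moving_grip 0.73 [360.8, 215.0]
scene thumb_rest 0.68 [360.7, 178.2]
scene spare_bush_mid 0.56 [322.9, 240.0]
scene hex_nut 0.66 [401.6, 228.1]
28.3 [ 0.68201497  0.1155521  -1.27060355]
```

View pics/scene8z.png

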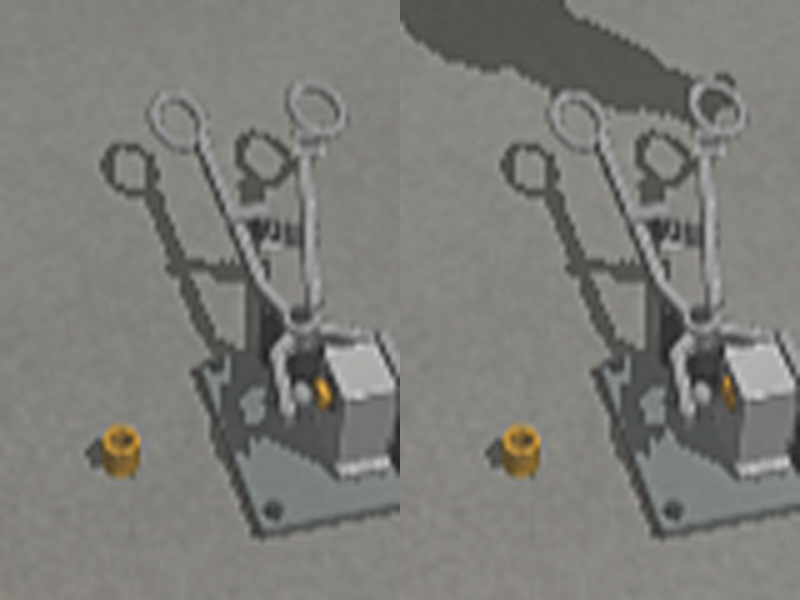

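View pics/top8z.png

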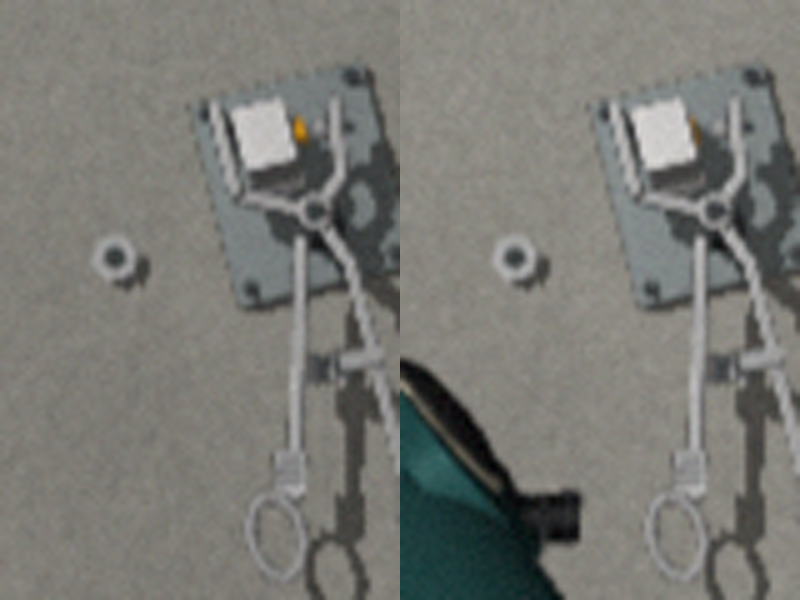

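```bash
python3 -c "
from station import robot
print(robot.job_done())"
```

```text
the job is handed in; nothing more can be done
None
```

I pressed the bush home, left the clamp locked by itself, then freed the ratchet and let the handle swing fully open. The job is handed in at about 28 s; it reports no verdict.

- **Closing:** I pushed the moving handle at its grip with closed fingers. It passed three ratchet teeth and stopped at about lever 0.19. The highest force I read was about 13 N.
- **Is the bush home?** I pushed a little further to test it. The handle stayed rigid to about 11 N, then gave at roughly 0.7 N/mm, which fits the nose spring pressing on a bush that is home. I did not go on to the next tooth.
- **Holding by itself:** I took the hand off twice, for about 0.9 s and over 1 s. The handle stayed put each time.
- **Opening:** I pressed the thumb rest down about 5.6 mm with 13 N, led the handle outward while it was pressed, then lifted straight up.
- **Last checks:** The handle lies where it did in the first picture. The flange has moved about 4.7 to 4.9 mm toward the housing and stayed there. The nut and loose bush look unmoved and I never went near the rest. The arm is clear and reads only small residual forces of about 1 N.

**Checks that disagreed:**
- The fingertips really end about 25 mm above the reported TCP. My first approach passed over the shank without touching it, and I corrected the height from the depth picture and the contact forces.
- One low reading of 6 N near the last tooth suggested the bush might not be home. The stiffness test and the pictures said it was.
- The image networks misplaced some points, such as the nut in the last top view, so I checked those by eye.
- The pictures show only about 3 mm per pixel, so the last half millimetre of "home" rests on the force test.

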